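Lay the pump cover face down on the lapping plate

ROBOT

A 6-joint arm with a two-finger parallel gripper is mounted at the origin on a cart in front of the work surface, level with it; the furniture and walls round the work are solid. World frame = base frame: x ahead of the robot, y to its left, z up, the work surface at z = 0. Lengths are in mm, angles in rad, forces in N, time in s.
With the tool pointing down it reaches from about 275 to 750 mm from the base axis. Payload 10.2 kg.
Tool frame: the origin (TCP) lies midway between the tips of the shut fingers; the grasp point (between the pads) lies 19 mm behind it; z points along the fingers, y is the direction in which the jaws open and shut (so a half turn about z gives the same grasp; the last joint's range is limited). The gripper opens to 85 mm and grips with 20 to 120 N. Pads are 22 mm wide; open, the fingers measure 114 mm over their backs; the gripper's body (76 mm by 85 mm) begins 54 mm behind the grasp point. The pads swing forward as they close: fully open they stand 13 mm farther back than shut.
Start: joints at [-1.571, 0.313, 1.498, -0, 1.331, -0.223], TCP at [115.991, -512.032, 231.294] pointing down, gripper open.
Joint ranges: [-2.94, 2.94], [-0.97, 2.17], [0.19, 2.56], [-1.23, 4.37], [0.02, 3.11], [-2.88, 2.88]. Speed limits (rad/s): [2.39, 2.39, 3.01, 3.14, 3.14, 3.14].

INTERFACE

Orientations are given as a unit quaternion [w, x, y, z].
In Python, from rig import sense, optics, ctrl gives the robot as it stands.
- The arm moves only by the tool play_rows, never from a script. Its argument "plan" is a list of rows, each a list of 7 numbers: the shift along the world's x, y, z in mm, then the turn, a rotation vector about the world's x, y, z in rad, then the opening, from -1 (shut) to 1 (fully open), so that 0 is half open. A call has 1 to 5 rows; each row shifts and turns the pose as measured when the row begins; what a row does not reach is not made up. A row lasts 1/12 s, in which the tool goes at most 41.7 mm and 7.16 degrees, less where a joint would pass 70% of its speed; a pose out of reach is approached as far as the arm can. A call is refused whole if a number of a shift passes 41.7 or a number of a turn 0.125, either way. A call with a gripper value outside its range is refused whole. The fingers move at their own pace and stop on an object; "grip_force" is the grip in N (left out, the last holds). Time passes only in rows, so rows that do not move let the fingers close. It gives the time, the measured TCP pose, the force and the opening at its end, in the units of the state.
- sense(): the state, without advancing time (a new reading comes with each control period).
- optics.capture(name): name is "scene" or "top" or "wrist"; returns a dict with "img" (384x512x3 uint8, blue, green, red), "fx", "fy", "cx", "cy" (pixels), "dist" ([k1, k2, p1, p2, k3] as OpenCV has them; the pictures are not rectified), "world_to_cam" (4x4, takes a point from world to camera coordinates). Camera axes: x right, y up, looking along -z (the intrinsics and any distortion apply to the point x, -y, -z); pixel columns grow to the right and rows downward; lengths in mm; the calibration is good to about 2 mm. A picture is of the moment at which its call begins. There is no depth.
- ctrl.finish_job(): hands the job in, once; it reports no verdict.
The state is a dict: "time_s": time; "joints": joint angles; "dq": joint speeds; "tau": joint torques, N m; "eef_pos": TCP position; "ee_rot": TCP orientation; "force": force on the tool from outside, world axes, zero at the start; "wrist_torque": the same for the moment, N m; "grip_width": opening from 0.0 (shut) to 1.0 (fully open).
Only numpy, scipy, OpenCV 4.12 (cv2) and the standard library are available. Lean on these libraries where they do the work, as an engineer would, in place of code of your own. Each camera call takes 0.05 s, during which the arm holds its last target. There are 200 camera calls.

TASK

Take the red pump cover out of the rack and turn it over onto the lapping plate so that it lies flat, its bare machined face down and its red outside up, in the middle of the sand-coloured abrasive sheet with its long side along the sheet's long side. Do not drop it: bring its lower edge down to the sheet, lean it over and let it lie down from there. Leave the blue cover standing in the rack.

Things in the scene. Friction and masses are not known exactly. Their poses are not given: they have to be found in the camera images.
- red_cover_center (a point): Centre of the red pump cover, a flat plate 60 mm wide (y), 84 mm tall (z), 12 mm thick (x), 140-240 g, standing upright (+z up, lean under 5 degrees) in a rack slot. +x: its red outside, with a boss 38 mm across, 4 mm proud. -x: its bare machined face with a red rim, 6 mm from this point, toward the robot at the start. Gripped from above by its side edges (60 mm apart), no finger is under it when leaned over.
- blue_cover_center (a point): The centre of the blue pump cover, of the same shape and size and standing the same way in the other slot; it stays there.
- rack: Fixed wooden rack, 150 mm (x) by 90 mm (y), board 12 mm thick; origin under its centre on the bench. Two slots along y, at x = -40 and +40 mm, 13.5 mm wide, between bars 20 mm high above the board, with 10 mm high end stops. The covers stand on the board, so their upper 64 mm are free. Which cover is in front varies.
- sheet_center (a point): The centre of the top of the sand-coloured abrasive sheet, 116 mm (x) by 86 mm (y), on the fixed dark steel lapping plate, 150 mm (x) by 120 mm (y); this surface lies 20 mm above the bench. +x points away from the robot, give or take the plate's yaw, and is the sheet's long direction. A cover set on it by its lower edge and leaned 20 degrees or more falls flat by itself when let go.
Mind the look-alikes: they are no part of the job. Leave any brown or orange look-alike of the part that bears red_cover_center alone.

How it is judged (in metres and radians):
At the end, for the whole second after the job is handed in: The red cover lies flat and at rest on the abrasive sheet, machined face down (within 7 degrees), its centre within 25 mm of the sheet's centre and its long side within 15 degrees of the sheet's long side (either way round); the blue cover is still in the rack, within 20 mm of where it was (angle between red_cover_center's own x axis and vertical below 0.12 rad and horizontal distance between red_cover_center and sheet_center below 0.025 m and z of red_cover_center in the frame of sheet_center below 0.012 m and angle between the z axis of red_cover_center and the x axis of sheet_center, either way round below 0.26 rad and linear speed of red_cover below 0.02 m/s and distance of blue_cover_center from where it was at the start of the episode below 0.02 m); the robot touches nothing.
It fails at once if the red cover is let go in the air above the lapping plate (its centre more than 60 mm above the sheet; standing on edge on the sheet its centre is 42 mm above it) (contact force between the fingers and red_cover below 0.01 N and z of red_cover_center in the frame of sheet_center above 0.06 m and horizontal distance between red_cover_center and sheet_center below 0.1 m).
It fails at once if the blue cover is pulled out or knocked over (distance of blue_cover_center from where it was at the start of the episode above 0.03 m or angle between blue_cover_center's own z axis and vertical above 0.4 rad).
It also fails if it takes over 35 s, if anything falls off the work surface, if the arm or the gripper's body presses on something with over 40 N, if the wrist force passes 120 N, or if a joint passes its speed limit or range.

## Working session

There is one attempt and no reset: what is moved stays moved. The work goes in short steps, Python scripts to look and compute and a tool call to move; the robot and the scene stay as the last step left them, time stands still between calls to the robot, and variables do not carry over. Pictures are saved under pics/ and viewed, about 8 in all and at most 12, crops included, and the job is handed in when it is done.

Besides the shell and the picture viewer there is one more tool, called after "Emit:" as a command line: name --pt "numbers of a row" for each row, then --argument value for the rest. play_rows: Moves the arm, as the interface text tells. Its arguments: {"type":"object","properties":{"plan":{"type":"array"},"grip_force":{"type":"number"}},"required":["plan"]}

```bash
ls; mkdir -p pics
cat > h.py <<'E'
import numpy as np, cv2
from rig import sense, optics, ctrl
def cap(n,save=None):
    c=optics.capture(n)
    if save: cv2.imwrite('pics/'+save+'.png',c['img'])
    return c
def K(c): return np.array([[c['fx'],0,c['cx']],[0,c['fy'],c['cy']],[0,0,1.]])
def ray(c,uv):
    p=cv2.undistortPoints(np.array([[uv]],float),K(c),np.array(c['dist'],float))[0,0]
    T=np.array(c['world_to_cam']);R=T[:3,:3]
    d=R.T@np.array([p[0],-p[1],-1]);o=-R.T@T[:3,3]
    return o,d
def onz(c,uv,z):
    o,d=ray(c,uv);return o+d*(z-o[2])/d[2]
def proj(c,P):
    T=np.array(c['world_to_cam']);q=(T[:3,:3]@np.atleast_2d(P).T).T+T[:3,3]
    q=q*[1,-1,-1]
    return cv2.projectPoints(q.reshape(-1,1,3),np.zeros(3),np.zeros(3),K(c),np.array(c['dist'],float))[0][:,0]
E
python3 - <<'E'
from h import *
a=cap('scene');b=cap('top')
im=np.hstack([a['img'],b['img']])
cv2.imwrite('pics/a.png',cv2.resize(a['img'],(800,600)));cv2.imwrite('pics/b.png',cv2.resize(b['img'],(800,600)))
for c in(a,b):
    T=np.array(c['world_to_cam']);print(-T[:3,:3].T@T[:3,3],T[:3,:3].round(2).tolist(),c['fx'],c['dist'])
s=sense();print(s)
E
```

```text
pics
[208.06231295 761.90967376 521.07911886] [[-0.9, -0.43, 0.01], [0.23, -0.46, 0.86], [-0.36, 0.78, 0.51]] 356.9663618937325 [-0.00556396  0.          0.          0.          0.        ]
[423.35242584  91.57548967 917.71120176] [[0.0, -1.0, -0.01], [0.99, 0.0, 0.11], [-0.11, -0.01, 0.99]] 458.42084555011144 [-0.17471959  0.          0.          0.          0.        ]
{'time_s': 0.1, 'joints': array([-1.57137191e+00,  3.13391776e-01,  1.49838541e+00,  9.35018917e-06,
        1.33099095e+00, -2.23379433e-01]), 'dq': array([-0.00068908, -0.00176388, -0.00042599, -0.00077066, -0.00056053,
        0.00042941]), 'tau': array([ 2.58216947e-03, -4.12897360e+01, -2.60140336e+01, -2.25839276e-04,
        3.01349064e-03, -3.80675783e-05]), 'eef_pos': array([ 116.00776683, -511.78033719,  230.78431709]), 'ee_rot': array([-5.83552307e-04,  9.93801172e-01,  1.11170520e-01,  7.01885045e-05]), 'force': array([-0.46009755, -1.12111174, -0.57182703]), 'wrist_torque': array([ 0.07871032, -0.01417016, -0.00238854]), 'grip_width': 1.0033922495088614}
```

View pics/a.png

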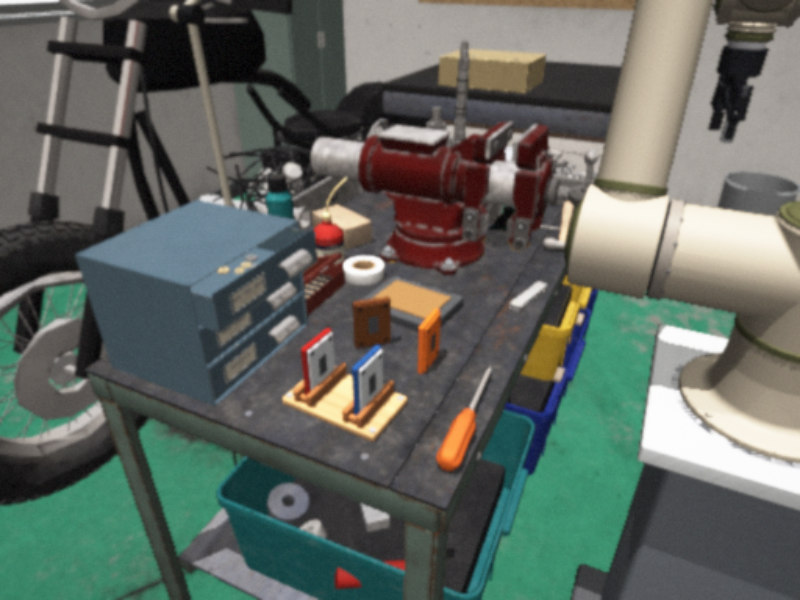

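View pics/b.png

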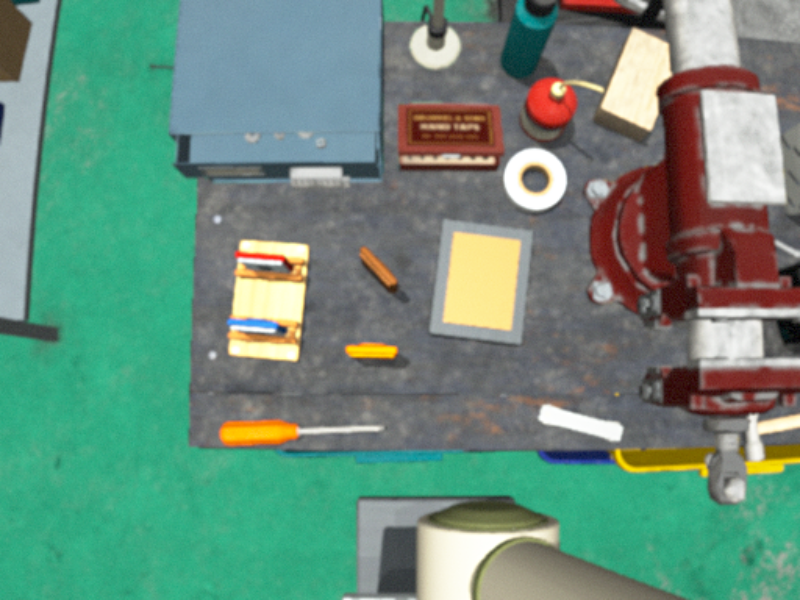

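The scene picture shows the red cover at (319,358) and the blue at (368,378), both in the rack; the brown at (372,322) and orange at (429,340) look-alikes stand on the bench; the sheet is at (418,300). In the top picture they are at red (265,262), blue (255,326), brown (378,268), orange (371,351) and sheet (487,281). The red one in the rear slot, red outside with a grey face toward the robot, fits the description. One crop will confirm it.

```bash
python3 - <<'E'
import cv2,numpy as np
a=cv2.imread('pics/a.png');b=cv2.imread('pics/b.png')
# use native res: a,b were scaled 1.5625
a=cv2.resize(a,(512,384));b=cv2.resize(b,(512,384))
ca=cv2.resize(a[200:284,180:292],(400,300),interpolation=cv2.INTER_CUBIC)  # x3.571
cb=cv2.resize(b[145:235,140:260],(800,600),interpolation=cv2.INTER_CUBIC)   # x6.667
cc=cv2.resize(b[135:225,265:355],(400,300)*1) if 0 else None
ca=cv2.resize(a[200:284,180:292],(800,600),interpolation=cv2.INTER_CUBIC)
cv2.imwrite('pics/c.png',np.vstack([cv2.resize(ca,(400,300)),cv2.resize(cb,(400,300))]))
cv2.imwrite('pics/d.png',cb)
E
cat > m.py <<'E'
from h import *
c=cap('top')
hsv=cv2.cvtColor(c['img'],cv2.COLOR_BGR2HSV)
m=cv2.inRange(hsv,(10,80,120),(30,255,255));m[:,:270]=0;m[:,345:]=0;m[:135]=0;m[225:]=0
n=max(cv2.findContours(m,0,2)[0],key=cv2.contourArea)
w=np.array([onz(c,p[0].astype(float),20)[:2] for p in n])
print('sheet',cv2.minAreaRect(w.astype(np.float32)))
E
python3 m.py
```

```text
sheet ((556.7894287109375, -16.17177963256836), (86.97574615478516, 117.31285858154297), 82.92155456542969)
```

View pics/d.png

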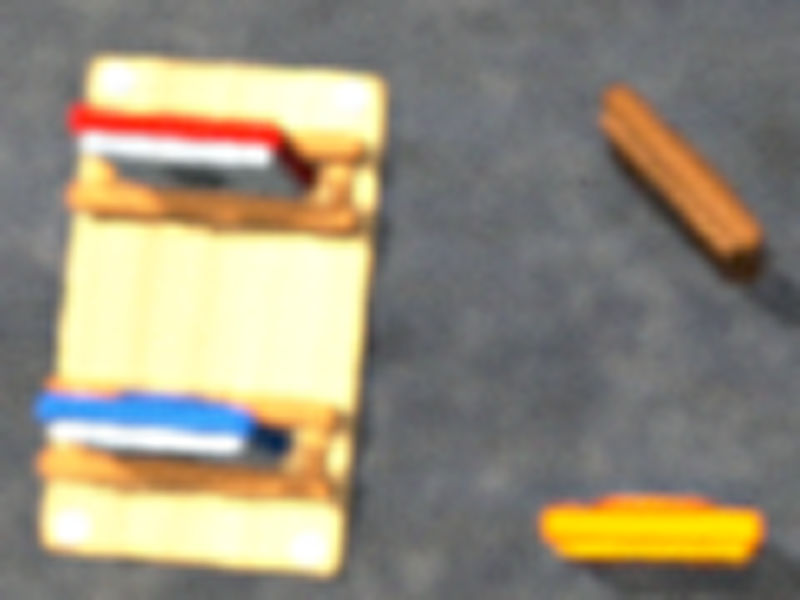

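View pics/c.png

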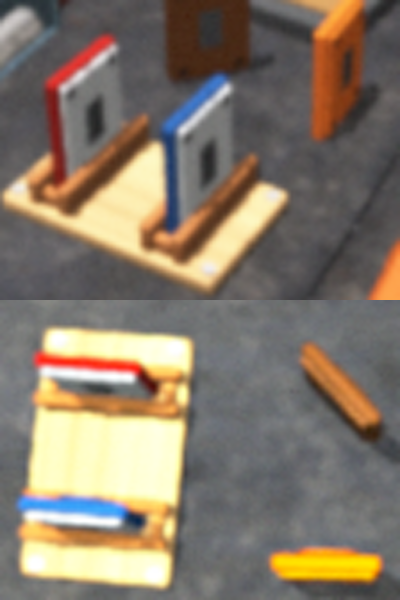

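Run:
```python
from h import *
c=cap('top');a=cap('scene')
f=lambda u,v:(140+u/6.667,145+v/6.667)
r=[onz(c,f(*p),12)[:2] for p in [(92,58),(385,75),(333,575),(42,548)]]
print('rack',np.round(r,1).tolist(),np.mean(r,0), cv2.minAreaRect(np.float32(r)))
for n,p in dict(topfarL=(74,107),topfarR=(280,128),topnearL=(80,133),topnearR=(276,149)).items(): print(n,onz(c,f(*p),96).round(1))
# scene view crop: scale 3.571 , offset 180,200: red top corners
g=lambda u,v:(180+u/3.571,200+v/3.571)
for n,p in dict(rearL=(46,80),frontL=(56,90),frontR=(118,44),rearR=(110,36)).items(): print('scene',n,onz(a,g(*p),96).round(1))
for n,p in dict(handle=(730,490),jawnear=(690,400),jawfar=(700,130),left=(590,240)).items():
  print(n,onz(c,(p[0]/1.5625,p[1]/1.5625),100).round(), onz(c,(p[0]/1.5625,p[1]/1.5625),200).round())
```

```text
rack [[609.9, 294.8], [604.4, 204.8], [453.5, 217.8], [460.8, 305.9]] [532.15988997 255.82063799] ((532.6751098632812, 256.0182189941406), (90.1633529663086, 151.4756317138672), 85.2315444946289)
topfarL [578.9 280.6  96. ]
topfarR [572.9 223.   96. ]
topnearL [571.6 278.6  96. ]
topnearR [567.  223.9  96. ]
scene rearL [577.  279.1  96. ]
scene frontL [566.5 284.8  96. ]
scene frontR [559.3 229.6  96. ]
scene rearR [568.1 224.3  96. ]
handle [ 298. -302.  100.] [ 313. -254.  200.]
jawnear [ 405. -252.  100.] [ 407. -210.  200.]
jawfar [ 735. -284.  100.] [ 697. -238.  200.]
left [ 593. -136.  100.] [ 573. -108.  200.]
```

Emit:
play_rows --pt "0 0 35 0 0 0 1" --pt "0 0 35 0 0 0 1" --pt "0 0 35 0 0 0 1" --pt "20 20 35 0 0 0 1" --pt "30 25 0 0 0 0 1"

```text
time_s: 0.67
eef_pos: [161.5, -467.8, 369.7]
ee_rot: [-0.005, 0.994, 0.108, 0.0]
force: [1.1, -1.4, -0.5]
grip_width: 0.999
```

Emit:
play_rows --pt "20 35 0 0 0 -0.03 1" --pt "20 35 0 0 0 -0.03 1" --pt "20 35 0 0 0 -0.03 1" --pt "20 35 0 0 0 -0.03 1" --pt "20 35 0 0 0 -0.03 1"

```text
time_s: 1.08
eef_pos: [264.2, -287.2, 370.2]
ee_rot: [-0.003, 1.0, 0.028, 0.001]
force: [0.5, -0.1, 0.3]
grip_width: 1.0
```

Emit:
play_rows --pt "20 35 0 0 0 -0.03 1" --pt "20 35 0 0 0 -0.03 1" --pt "20 35 0 0 0 -0.03 1" --pt "20 35 0 0 0 -0.03 1" --pt "20 35 0 0 0 -0.03 1"

```text
time_s: 1.5
eef_pos: [364.6, -104.6, 370.8]
ee_rot: [-0.002, 0.999, -0.052, 0.003]
force: [1.9, -1.2, -0.2]
grip_width: 1.001
```

Emit:
play_rows --pt "20 35 0 0 0 -0.02 1" --pt "20 35 0 0 0 0 1" --pt "20 35 0 0 0 0 1" --pt "20 35 0 0 0 0 1" --pt "20 35 0 0 0 0 1"

```text
time_s: 1.92
eef_pos: [464.8, 78.4, 371.6]
ee_rot: [-0.002, 0.998, -0.063, 0.004]
force: [0.3, -1.8, 0.3]
grip_width: 1.0
```

Emit:
play_rows --pt "20 35 -10 0 0 0.03 1" --pt "20 35 -15 0 0 0 1" --pt "20 35 -15 0 0 0 1" --pt "20 35 -15 0 0 0 1" --pt "26 33 -15 0 0 0 1"

```text
time_s: 2.33
eef_pos: [564.9, 248.9, 307.0]
ee_rot: [-0.002, 0.999, -0.046, 0.007]
force: [0.3, 0.5, 1.1]
grip_width: 1.001
```

Emit:
play_rows --pt "0 0 -25 0 0 0 1" --pt "0 0 -25 0 0 0 1" --pt "0 0 -25 0 0 0 1" --pt "0 0 0 0 0 0 1"

```text
time_s: 2.67
eef_pos: [566.7, 255.9, 221.9]
ee_rot: [-0.002, 0.999, -0.042, 0.004]
force: [-0.5, -0.6, -0.7]
grip_width: 1.0
```

Run:
```python
from h import *
c=cap('wrist');cv2.imwrite('pics/e.png',cv2.resize(c['img'],(800,600)))
s=sense();print(s['eef_pos'],s['ee_rot'],s['joints'])
T=np.array(c['world_to_cam']);print(-T[:3,:3].T@T[:3,3],T[:3,:3].round(2).tolist())
import pickle;pickle.dump(c,open('w1.pkl','wb'))
```

```text
[567.42215899 256.00155198 224.8874172 ] [-0.00246439  0.99909172 -0.04211191  0.00602007] [2.35288726e-01 5.28978706e-01 1.19720055e+00 1.46357137e-03
 1.40248382e+00 1.89009973e+00]
[648.74961607 249.31860275 365.92342682] [[-0.08, -1.0, -0.01], [0.95, -0.08, -0.32], [0.32, -0.03, 0.95]]
```

View pics/e.png

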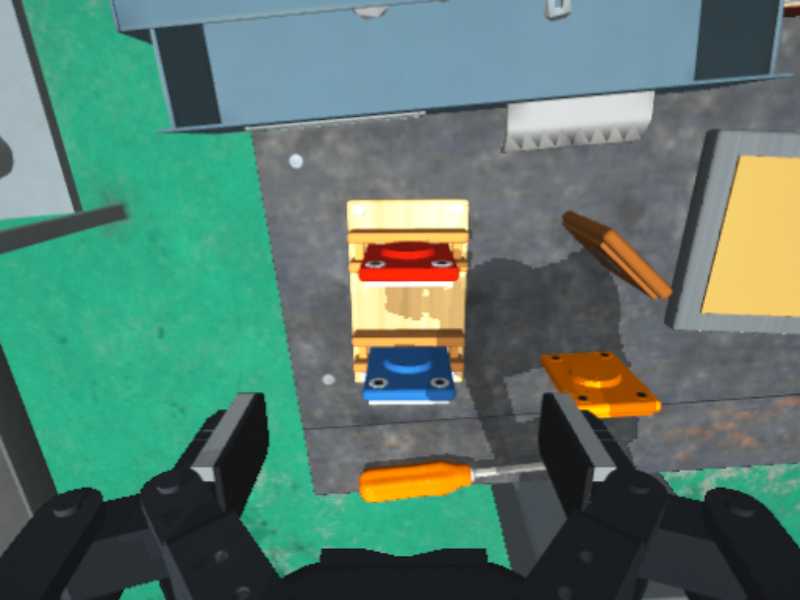

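The wrist view shows the red cover at (409,263) from above its red side, with its top edge from (360,280) to (458,280). The blue cover is at (408,376) and the sheet at (760,240).

Run:
```python
from h import *
import pickle
c=pickle.load(open('w1.pkl','rb'))
for p in [(360,281),(458,281),(363,270),(457,270)]: print(onz(c,(p[0]/1.5625,p[1]/1.5625),96).round(1))
for X in (566,572,578):
  print(X,[ (proj(c,[X-(y-252)*-.09,y,z])[0]*1.5625).round().tolist() for y,z in ((282,96),(222,96),(282,32),(222,32))])
t=cap('top'); 
# cabinet: front bottom rows
print('cab', onz(t,(300/1.5625,183/1.5625),0).round(), [onz(t,(300/1.5625,132/1.5625),z).round() for z in (100,150,200)])
a=cap('scene')
print([onz(a,(218/1.5625,398/1.5625),0).round(),[onz(a,(203/1.5625,330/1.5625),z).round() for z in (60,100,150,200)]])
x=cv2.resize(c['img'][140:200,215:305],(750,500),interpolation=cv2.INTER_CUBIC);cv2.imwrite('pics/f.png',x)
```

```text
[571.5 282.7  96. ]
[566.8 225.3  96. ]
[578.  280.2  96. ]
[573.5 225.6  96. ]
566 [[362.0, 285.0], [464.0, 286.0], [370.0, 259.0], [454.0, 260.0]]
572 [[361.0, 276.0], [463.0, 276.0], [369.0, 251.0], [453.0, 252.0]]
578 [[359.0, 266.0], [463.0, 267.0], [368.0, 243.0], [453.0, 244.0]]
cab [690. 220.   0.] [array([724., 208., 100.]), array([706., 201., 150.]), array([687., 194., 200.])]
[array([697., 324.,   0.]), [array([764., 264.,  60.]), array([716., 308., 100.]), array([656., 362., 150.]), array([595., 415., 200.])]]
```

View pics/f.png

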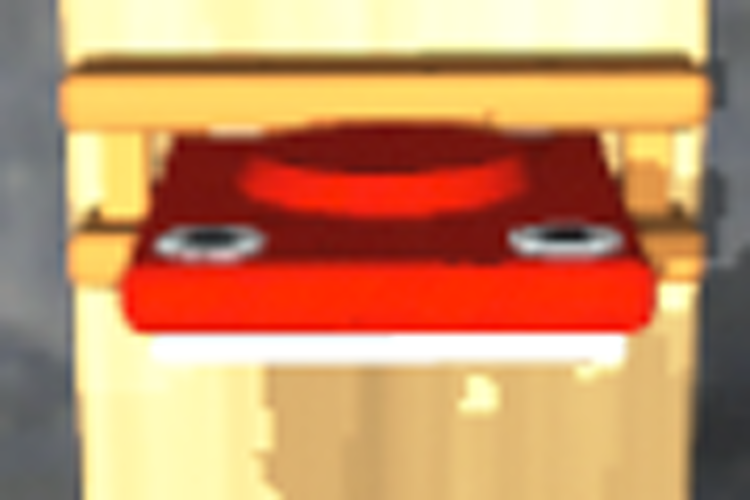

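Run:
```python
from h import *
import pickle
c=pickle.load(open('w1.pkl','rb'))
for p in [(122,265),(656,265),(122,330),(656,330),(389,297),(389,312),(389,360),(60,85),(710,85)]: print(p,onz(c,(215+p[0]/8.333,140+p[1]/8.333),96 if p[1]>100 else 32).round(1))
```

```text
(122, 265) [579.1 282.6  96. ]
(656, 265) [574.3 224.4  96. ]
(122, 330) [571.8 283.4  96. ]
(656, 330) [566.9 224.7  96. ]
(389, 297) [573.1 253.8  96. ]
(389, 312) [571.4 253.9  96. ]
(389, 360) [565.9 254.3  96. ]
(60, 85) [587.8 295.8  32. ]
(710, 85) [580.7 210.2  32. ]
```

Emit:
play_rows --pt "4 -2 -35 0 0 0 1" --pt "0 0 -35 0 0 0 1" --pt "0 0 -25 0 0 0 1" --pt "0 0 0 0 0 0 1"

```text
time_s: 3.15
eef_pos: [577.3, 254.0, 143.0]
ee_rot: [-0.006, 0.999, -0.043, 0.02]
force: [0.4, 0.2, -0.8]
grip_width: 1.002
```

Emit:
play_rows --pt "0 0 0 0 0 0 1"

```text
time_s: 3.23
eef_pos: [578.2, 254.0, 145.3]
ee_rot: [-0.006, 0.999, -0.043, 0.021]
force: [0.8, -0.2, 0.7]
grip_width: 1.0
```

```bash
cat >> h.py <<'E'
from scipy.spatial.transform import Rotation as Ro
def st(yaw=None):
    s=sense();q=s['ee_rot'];R=Ro.from_quat(q,scalar_first=True).as_matrix()
    print(round(s['time_s'],2),'pos',s['eef_pos'].round(1),'zax',R[:,2].round(3),'yaw',round(np.degrees(np.arctan2(R[1,0],R[0,0])),2),'F',s['force'].round(1),'T',s['wrist_torque'].round(2),'g',round(s['grip_width'],3),'q',s['joints'].round(2))
    return s,R
E
python3 -c "
from h import *
st()"
```

```text
3.23 pos [578.2 254.  145.3] zax [ 0.042  0.011 -0.999] yaw -4.96 F [ 0.8 -0.2  0.7] T [-0.04  0.01 -0.02] g 1.0 q [0.23 0.59 1.3  0.   1.2  1.88]
```

Emit:
play_rows --pt "-6.5 0 0 -0.01 0.04 0 1" --pt "0 0 -20 0 0 0 1" --pt "0 0 -20 0 0 0 1" --pt "0 0 -15 0 0 0 1" --pt "0 0 0 0 0 0 1"

```text
time_s: 3.65
eef_pos: [578.4, 255.0, 105.5]
ee_rot: [-0.004, 0.999, -0.044, 0.012]
force: [-0.7, -1.2, -0.8]
grip_width: 0.998
```

```bash
python3 -c "
from h import *
st()"
```

```text
3.65 pos [578.4 255.  105.5] zax [ 0.024  0.006 -1.   ] yaw -5.0 F [-0.7 -1.2 -0.8] T [-0.01 -0.03  0.01] g 0.998 q [0.23 0.65 1.33 0.   1.15 1.89]
```

Emit:
play_rows --pt "-6 -1 0 -0.006 0.024 0 1" --pt "0 0 0 0 0 0 1"

```text
time_s: 3.82
eef_pos: [574.4, 254.4, 111.1]
ee_rot: [-0.001, 0.999, -0.044, 0.003]
force: [0.1, 0.5, -0.1]
grip_width: 0.997
```

Emit:
play_rows --pt "-3 0 -15 0 0.01 0 1" --pt "-3 0 -15 0 0.01 0 1" --pt "0 0 0 0 0 0 1"

```text
time_s: 4.07
eef_pos: [570.8, 255.0, 84.5]
ee_rot: [-0.002, 0.999, -0.044, -0.003]
force: [0.7, 0.1, -0.8]
grip_width: 1.001
```

```bash
python3 -c "
from h import *
st()"
```

```text
4.07 pos [570.8 255.   84.5] zax [-0.006  0.004 -1.   ] yaw -5.01 F [ 0.7  0.1 -0.8] T [-0.06  0.03  0.02] g 1.001 q [0.23 0.67 1.34 0.01 1.13 1.89]
```

Emit:
play_rows --pt "0 -1 -12 -0.003 0.002 0 1" --pt "-1 0 -12 0 0.004 0 1" --pt "0 0 0 0 0 0 1"

```text
time_s: 4.32
eef_pos: [569.6, 253.8, 58.0]
ee_rot: [-0.0, 0.999, -0.044, -0.006]
force: [-1.0, -0.8, -0.0]
grip_width: 1.002
```

Run:
```python
from h import *
st();c=cap('wrist');x=cv2.resize(c['img'],(800,600));cv2.imwrite('pics/g.png',x)
```

```text
4.32 pos [569.6 253.8  58. ] zax [-0.012  0.001 -1.   ] yaw -5.02 F [-1.  -0.8 -0. ] T [-0.05 -0.01  0.07] g 1.002 q [0.23 0.7  1.36 0.   1.09 1.89]
```

View pics/g.png

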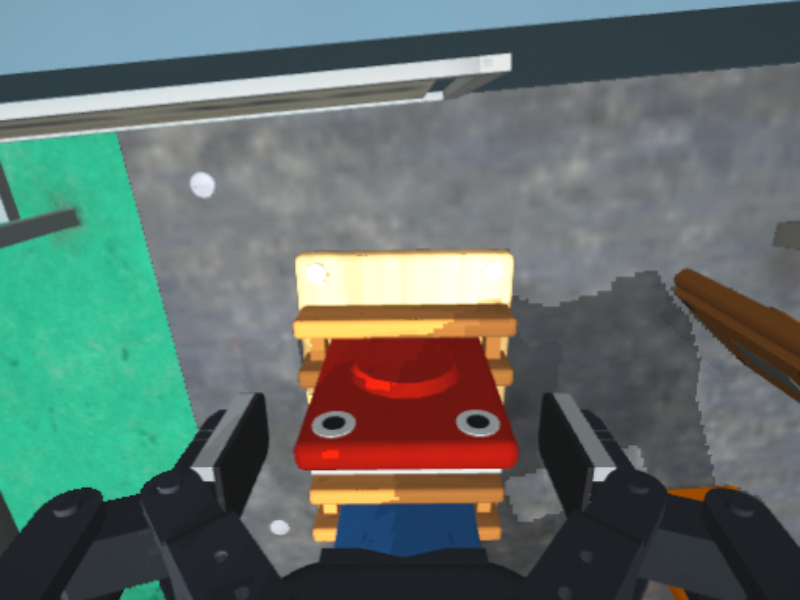

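The cover stands between the open pads, with its top edge at rows 445–470, columns 297–517 (centre 406). The pads are at columns 265 and 540, so it is centred. Closing.

Emit:
play_rows --pt "1.5 0 0 0 -0.01 0 0.3" --pt "0 0 0 0 0 0 0.2" --pt "0 0 0 0 0 0 0.0" --pt "0 0 0 0 0 0 -0.2" --pt "0 0 0 0 0 0 -0.2" --grip_force 60

```text
time_s: 4.78
eef_pos: [572.3, 254.1, 59.8]
ee_rot: [-0.001, 0.999, -0.044, 0.001]
force: [0.8, -0.4, -1.2]
grip_width: 0.693
```

Emit:
play_rows --pt "0 0 0 0 0 0 -0.2" --pt "0 0 0 0 0 0 -0.2" --pt "0 0 0 0 0 0 -0.2"

```text
time_s: 5.03
eef_pos: [572.2, 254.1, 59.8]
ee_rot: [-0.001, 0.999, -0.044, 0.001]
force: [-0.4, -0.1, -1.2]
grip_width: 0.691
```

```bash
python3 -c "
from h import *
st()"
```

```text
5.03 pos [572.2 254.1  59.8] zax [ 0.001  0.001 -1.   ] yaw -5.01 F [-0.4 -0.1 -1.2] T [ 0.01 -0.05  0.02] g 0.691 q [0.23 0.7  1.36 0.   1.08 1.89]
```

Emit:
play_rows --pt "1 0 12 0 -0.005 0 -0.2" --pt "1 0 15 0 -0.005 0 -0.2" --pt "1 0 20 0 -0.005 0 -0.2" --pt "1 0 25 0 -0.005 0 -0.2" --pt "1 0 25 0 -0.005 0 -0.2"

```text
time_s: 5.45
eef_pos: [574.8, 253.4, 159.6]
ee_rot: [-0.0, 0.999, -0.044, 0.01]
force: [0.5, -0.5, -1.6]
grip_width: 0.691
```

Emit:
play_rows --pt "0 0 30 0 0 0 -0.2" --pt "0 0 20 0 0 0 -0.2" --pt "0 0 0 0 0 0 -0.2"

```text
time_s: 5.7
eef_pos: [576.1, 253.7, 222.5]
ee_rot: [-0.002, 0.999, -0.044, 0.017]
force: [0.4, 0.1, -0.9]
grip_width: 0.687
```

```bash
python3 -c "
from h import *
st();cap('wrist','h')"
```

```text
5.7 pos [576.1 253.7 222.5] zax [ 0.033  0.002 -0.999] yaw -5.03 F [ 0.4  0.1 -0.9] T [0.01 0.02 0.01] g 0.687 q [ 0.23  0.54  1.19 -0.01  1.38  1.89]
```

View pics/h.png

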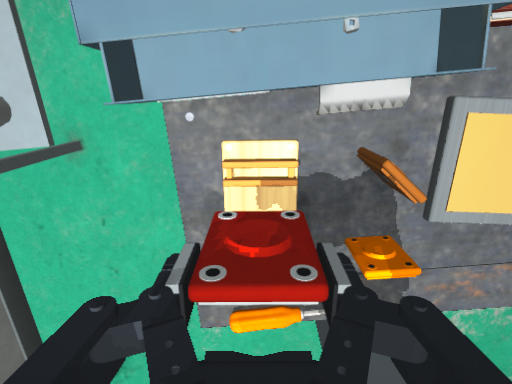

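Emit:
play_rows --pt "3 -35 0 0 0.03 -0.01 -0.2" --pt "3 -35 0 0 0 -0.01 -0.2" --pt "3 -35 0 0 0 -0.01 -0.2" --pt "3 -35 0 0 0 0 -0.2" --pt "3 -35 0 0 0 0 -0.2"

```text
time_s: 6.17
eef_pos: [587.0, 79.1, 216.7]
ee_rot: [-0.002, 0.999, -0.054, -0.003]
force: [0.4, 0.0, -1.4]
grip_width: 0.697
```

Emit:
play_rows --pt "3 -35 0 0 0 0 -0.2" --pt "3 -30 0 0 0 0 -0.2" --pt "0 -15 -10 0 0 0 -0.2" --pt "0 0 0 0 0 0 -0.2"

```text
time_s: 6.5
eef_pos: [590.7, -11.0, 201.7]
ee_rot: [-0.001, 0.998, -0.057, -0.006]
force: [-0.8, 0.9, -2.0]
grip_width: 0.685
```

```bash
python3 -c "
from h import *
st()"; python3 m.py
```

```text
6.5 pos [590.7 -11.  201.7] zax [-0.012  0.003 -1.   ] yaw -6.57 F [-0.8  0.9 -2. ] T [ 0.    0.03 -0.02] g 0.685 q [-0.22  0.49  1.32  0.    1.34  1.47]Traceback (most recent call last):
  File "m.py", line 5, in <module>
    n=max(cv2.findContours(m,0,2)[0],key=cv2.contourArea)
ValueError: max() iterable argument is empty
```

Emit:
play_rows --pt "13 -11 -20 -0.003 -0.01 -0.01 -0.2" --pt "-1 0 -25 0 0.005 0 -0.2" --pt "-1 0 -25 0 0.005 0 -0.2" --pt "-1 0 -20 0 0.005 0 -0.2" --pt "0 0 0 0 0 0 -0.2"

```text
time_s: 6.97
eef_pos: [601.1, -15.6, 110.4]
ee_rot: [-0.0, 0.998, -0.06, -0.007]
force: [-0.3, -0.8, -2.2]
grip_width: 0.69
```

Run:
```python
from h import *
st();cap('wrist','i')
```

```text
6.97 pos [601.1 -15.6 110.4] zax [-0.014  0.001 -1.   ] yaw -6.93 F [-0.3 -0.8 -2.2] T [0.09 0.1  0.02] g 0.69 q [-0.22  0.6   1.4  -0.    1.16  1.47]
```

View pics/i.png

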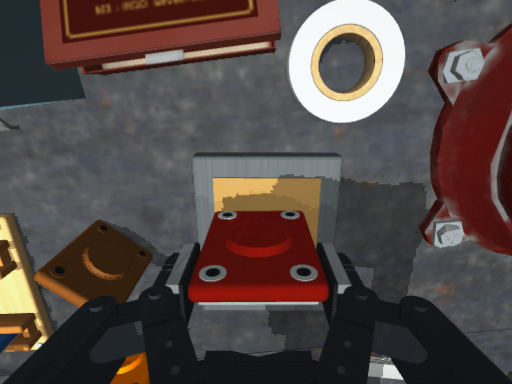

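The cover is over the sheet. Its visible far edge runs from (214,178) to (322,178) in this picture, and the red side faces away from the robot. Checking the sheet's position from that edge.

Run:
```python
from h import *
c=cap('wrist')
p=onz(c,(213.5,178),20);q=onz(c,(322,178),20)
print(p,q,np.linalg.norm(p-q)); d=(q-p)/np.linalg.norm(q-p); n=np.array([d[1],-d[0],0]); 
n=n if n[0]<0 else -n
print('yaw',np.degrees(np.arctan2(-n[1],-n[0])),'centre',(p+q)/2+58*n)
```

```text
[618.55964425  19.47062932  20.        ] [608.11526812 -66.96749243  20.        ] 87.06683573028289
yaw -6.889687029336694 centre [555.75627709 -16.79085913  20.        ]
```

Emit:
play_rows --pt "3 -6 -12 -0.001 -0.014 0 -0.2" --pt "-1 -2 -10 0 0 0 -0.2" --pt "-1 0 -6 0 0 0 -0.2" --pt "0 0 0 0 0 0 -0.2"

```text
time_s: 7.4
eef_pos: [606.7, -22.6, 91.6]
ee_rot: [0.001, 0.998, -0.059, 0.008]
force: [-0.2, 0.2, -2.3]
grip_width: 0.693
```

Run:
```python
from h import *
st()
```

```text
7.4 pos [606.7 -22.6  91.6] zax [ 0.017 -0.003 -1.   ] yaw -6.78 F [-0.2  0.2 -2.3] T [ 0.01 -0.03  0.02] g 0.693 q [-0.23  0.62  1.42  0.    1.09  1.46]
```

Emit:
play_rows --pt "-2 0 -8 0 0.017 0 -0.2" --pt "-1 0 -8 0 0 0 -0.2" --pt "0 0 0 0 0 0 -0.2"

```text
time_s: 7.65
eef_pos: [604.1, -22.1, 76.3]
ee_rot: [0.002, 0.998, -0.059, 0.0]
force: [-1.0, -0.6, -2.8]
grip_width: 0.688
```

Emit:
play_rows --pt "-1 0 -4 0 0 0 -0.2" --pt "0 0 -3 0 0 0 -0.2"

```text
time_s: 7.82
eef_pos: [603.3, -22.0, 69.3]
ee_rot: [0.002, 0.998, -0.059, 0.001]
force: [-1.2, -0.0, -1.3]
grip_width: 0.691
```

Run:
```python
from h import *
st()
```

```text
7.82 pos [603.3 -22.   69.3] zax [ 0.001 -0.004 -1.   ] yaw -6.75 F [-1.2 -0.  -1.3] T [-0.02 -0.02  0.06] g 0.691 q [-0.23  0.64  1.43 -0.    1.06  1.46]
```

Emit:
play_rows --pt "0 0 -2 0 0 0 -0.2" --pt "0 0 -1 0 0 0 -0.2"

```text
time_s: 7.98
eef_pos: [603.8, -22.1, 67.2]
ee_rot: [0.002, 0.998, -0.059, 0.001]
force: [-4.8, 1.0, 13.8]
grip_width: 0.69
```

```bash
cat >> h.py <<'E'
Z0=68.0
def lean(th,piv=(598.,-21.6),lift=0,yaw=-7.0):
    "deltas from the measured pose to the pose leaned by th deg about the pivot edge"
    s,R=st();Yw=Ro.from_euler('z',yaw,degrees=True)
    L=Yw*Ro.from_euler('y',-th,degrees=True)
    P=np.array([*piv,20+lift])+L.apply([6,0,Z0-20])
    Rt=(L*Ro.from_euler('x',180,degrees=True))
    dr=(Rt*Ro.from_matrix(R).inv()).as_rotvec()
    print('lean now',np.degrees(np.arcsin(R[0,2])).round(1),'target',P.round(1),'dp',(P-s['eef_pos']).round(1),'dr',dr.round(3))
E
python3 - <<'E'
from h import *
for t in (0,10,20): lean(t)
E
```

```text
7.98 pos [603.8 -22.1  67.2] zax [ 0.002 -0.004 -1.   ] yaw -6.74 F [-4.8  1.  13.8] T [0.43 0.98 0.13] g 0.69 q [-0.23  0.65  1.43 -0.    1.06  1.46]
lean now 0.1 target [604.  -22.3  68. ] dp [ 0.1 -0.3  0.8] dr [ 0.004  0.002 -0.004]
7.98 pos [603.8 -22.1  67.2] zax [ 0.002 -0.004 -1.   ] yaw -6.74 F [-4.8  1.  13.8] T [0.43 0.98 0.13] g 0.69 q [-0.23  0.65  1.43 -0.    1.06  1.46]
lean now 0.1 target [595.6 -21.3  68.3] dp [-8.2  0.8  1.1] dr [-0.017 -0.171 -0.004]
7.98 pos [603.8 -22.1  67.2] zax [ 0.002 -0.004 -1.   ] yaw -6.74 F [-4.8  1.  13.8] T [0.43 0.98 0.13] g 0.69 q [-0.23  0.65  1.43 -0.    1.06  1.46]
lean now 0.1 target [587.3 -20.3  67.2] dp [-16.5   1.8  -0.1] dr [-0.038 -0.344 -0.004]
```

Emit:
play_rows --pt "0 0 2 0 0 0 -0.2" --pt "-4 0.4 1 -0.009 -0.085 0 -0.2" --pt "-4 0.4 0 -0.01 -0.085 0 -0.2" --pt "-4 0.4 0 -0.01 -0.085 0 -0.2" --pt "0 0 0 0 0 0 -0.2"

```text
time_s: 8.4
eef_pos: [592.2, -21.1, 70.8]
ee_rot: [0.009, 0.989, -0.059, 0.135]
force: [-0.8, 0.8, -2.4]
grip_width: 0.695
```

Run:
```python
from h import *
lean(15,lift=1.5);lean(25,lift=1.5);lean(32,lift=1.5)
```

```text
8.4 pos [592.2 -21.1  70.8] zax [ 0.266 -0.035 -0.963] yaw -6.77 F [-0.8  0.8 -2.4] T [-0.01  0.2  -0.01] g 0.695 q [-0.25  0.51  1.7   0.05  0.67  1.41]
lean now 15.4 target [591.4 -20.8  69.4] dp [-0.8  0.3 -1.4] dr [ 0.004  0.01  -0.003]
8.4 pos [592.2 -21.1  70.8] zax [ 0.266 -0.035 -0.963] yaw -6.77 F [-0.8  0.8 -2.4] T [-0.01  0.2  -0.01] g 0.695 q [-0.25  0.51  1.7   0.05  0.67  1.41]
lean now 15.4 target [583.3 -19.8  67.5] dp [-8.9  1.3 -3.3] dr [-0.017 -0.164 -0.003]
8.4 pos [592.2 -21.1  70.8] zax [ 0.266 -0.035 -0.963] yaw -6.77 F [-0.8  0.8 -2.4] T [-0.01  0.2  -0.01] g 0.695 q [-0.25  0.51  1.7   0.05  0.67  1.41]
lean now 15.4 target [577.8 -19.1  65.4] dp [-14.4   2.   -5.4] dr [-0.032 -0.285 -0.003]
```

Emit:
play_rows --pt "-4.5 0.6 -1.5 -0.01 -0.09 -0.001 -0.2" --pt "-4.5 0.6 -1.5 -0.01 -0.09 -0.001 -0.2" --pt "-4 0.6 -2 -0.01 -0.08 -0.001 -0.2" --pt "0 0 0 0 0 0 -0.2"

```text
time_s: 8.73
eef_pos: [580.5, -19.9, 67.3]
ee_rot: [0.017, 0.962, -0.059, 0.266]
force: [-1.1, 0.7, -1.9]
grip_width: 0.689
```

Run:
```python
from h import *
lean(31,lift=0);lean(37,lift=0)
```

```text
8.73 pos [580.5 -19.9  67.3] zax [ 0.51  -0.065 -0.858] yaw -7.0 F [-1.1  0.7 -1.9] T [0.08 0.46 0.02] g 0.689 q [-0.27  0.44  1.93  0.3   0.25  1.15]
lean now 30.6 target [578.6 -19.2  64.2] dp [-1.9  0.7 -3.1] dr [ 0.001 -0.002  0.001]
8.73 pos [580.5 -19.9  67.3] zax [ 0.51  -0.065 -0.858] yaw -7.0 F [-1.1  0.7 -1.9] T [0.08 0.46 0.02] g 0.689 q [-0.27  0.44  1.93  0.3   0.25  1.15]
lean now 30.6 target [574.1 -18.7  61.9] dp [-6.4  1.2 -5.4] dr [-0.011 -0.106  0.001]
```

Emit:
play_rows --pt "-2 0.5 -2 0 0 0 -0.2" --pt "0 0 -1 0 0 0 -0.2" --pt "0 0 0 0 0 0 -0.2"

```text
time_s: 8.98
eef_pos: [581.0, -19.4, 65.2]
ee_rot: [0.016, 0.963, -0.059, 0.264]
force: [0.6, -0.2, -0.8]
grip_width: 0.687
```

Run:
```python
from h import *
lean(31,lift=0)
```

```text
8.98 pos [581.  -19.4  65.2] zax [ 0.506 -0.061 -0.86 ] yaw -6.98 F [ 0.6 -0.2 -0.8] T [-0.03  0.4  -0.01] g 0.687 q [-0.27  0.44  1.93  0.31  0.25  1.14]
lean now 30.4 target [578.6 -19.2  64.2] dp [-2.5  0.2 -0.9] dr [-0.001 -0.006 -0.001]
```

Emit:
play_rows --pt "-2 0 -1 0 0 0 -0.2" --pt "0 0 -1 0 0 0 -0.2" --pt "0 0 0 0 0 0 -0.2"

```text
time_s: 9.23
eef_pos: [581.2, -19.7, 63.9]
ee_rot: [0.015, 0.963, -0.058, 0.264]
force: [0.6, -0.0, -1.8]
grip_width: 0.691
```

Run:
```python
from h import *
lean(31,lift=0)
```

```text
9.23 pos [581.2 -19.7  63.9] zax [ 0.506 -0.06  -0.86 ] yaw -6.95 F [ 0.6 -0.  -1.8] T [ 0.06  0.38 -0.01] g 0.691 q [-0.27  0.45  1.93  0.32  0.25  1.13]
lean now 30.4 target [578.6 -19.2  64.2] dp [-2.6  0.5  0.4] dr [-0.002 -0.006 -0.002]
```

Emit:
play_rows --pt "-1 0 -1.5 0 0 0 -0.2" --pt "0 0 -0.5 0 0 0 -0.2"

```text
time_s: 9.4
eef_pos: [580.7, -19.8, 62.1]
ee_rot: [0.015, 0.963, -0.058, 0.264]
force: [-2.5, 0.5, 1.4]
grip_width: 0.69
```

Run:
```python
from h import *
lean(31,lift=0)
```

```text
9.4 pos [580.7 -19.8  62.1] zax [ 0.507 -0.06  -0.86 ] yaw -6.93 F [-2.5  0.5  1.4] T [0.09 0.4  0.06] g 0.69 q [-0.27  0.45  1.93  0.33  0.24  1.12]
lean now 30.4 target [578.6 -19.2  64.2] dp [-2.1  0.6  2.1] dr [-0.002 -0.006 -0.002]
```

The edge is on the sheet (vertical force up about 3 N) with the cover leaned 30°. Letting it go.

Emit:
play_rows --pt "0 0 0 0 0 0 0.5" --pt "0 0 0 0 0 0 0.7" --pt "0 0 0 0 0 0 1" --pt "0 0 0 0 0 0 1" --pt "0 0 0 0 0 0 1"

```text
time_s: 9.82
eef_pos: [581.4, -20.1, 62.9]
ee_rot: [0.016, 0.962, -0.058, 0.265]
force: [0.1, 0.2, 0.0]
grip_width: 1.001
```

Run:
```python
from h import *
st();cap('wrist','j')
```

```text
9.82 pos [581.4 -20.1  62.9] zax [ 0.508 -0.061 -0.859] yaw -6.94 F [0.1 0.2 0. ] T [0.06 0.22 0.01] g 1.001 q [-0.27  0.45  1.93  0.33  0.24  1.12]
```

View pics/j.png

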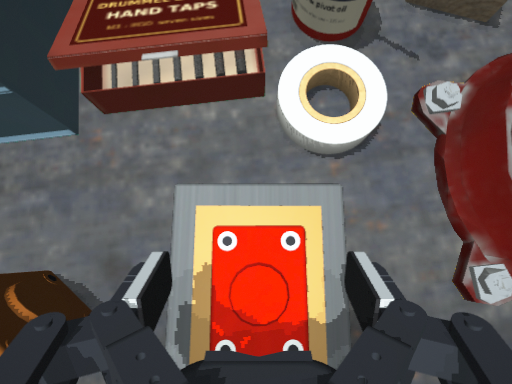

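The red cover lies flat on the sheet, red side up, corners of its far edge at (212,227) and (305,227), and the fingers are clear of it. Retreating straight up.

Emit:
play_rows --pt "0 0 20 0 0 0 1" --pt "-5 0 30 0 0 0 1" --pt "-10 0 35 0 0.05 0 1" --pt "-10 0 40 0 0.05 0 1" --pt "-10 0 40 0 0.05 0 1"

```text
time_s: 10.28
eef_pos: [538.9, -19.7, 223.7]
ee_rot: [0.02, 0.982, -0.059, 0.18]
force: [0.9, -0.9, 0.4]
grip_width: 1.001
```

Emit:
play_rows --pt "-35 0 20 0 0.05 0 1" --pt "-40 0 10 0 0.05 0 1" --pt "-40 0 10 0 0.05 0 1" --pt "-40 0 0 0 0.05 0 1" --pt "-40 0 0 0 0 0 1"

```text
time_s: 10.7
eef_pos: [343.2, -20.4, 275.5]
ee_rot: [0.029, 0.994, -0.056, 0.084]
force: [-0.6, -0.5, -0.1]
grip_width: 1.0
```

Run:
```python
from h import *
st();c=cap('top')
cv2.imwrite('pics/k.png',cv2.resize(c['img'][130:250,140:360],(800,436),interpolation=cv2.INTER_CUBIC))
hsv=cv2.cvtColor(c['img'],cv2.COLOR_BGR2HSV)
m=cv2.inRange(hsv,(0,150,90),(8,255,255))|cv2.inRange(hsv,(172,150,90),(180,255,255));m[:,:270]=0;m[:,345:]=0;m[:135]=0;m[225:]=0
n=max(cv2.findContours(m,0,2)[0],key=cv2.contourArea)
w=np.array([onz(c,p[0].astype(float),32)[:2] for p in n]);print(cv2.minAreaRect(w.astype(np.float32)))
```

```text
10.7 pos [343.2 -20.4 275.5] zax [ 0.164 -0.067 -0.984] yaw -6.18 F [-0.6 -0.5 -0.1] T [0.01 0.09 0.01] g 1.0 q [-0.41 -0.25  1.98  0.    1.24  1.27]
((557.428955078125, -16.325557708740234), (57.70297622680664, 82.1939468383789), 83.08973693847656)
```

View pics/k.png

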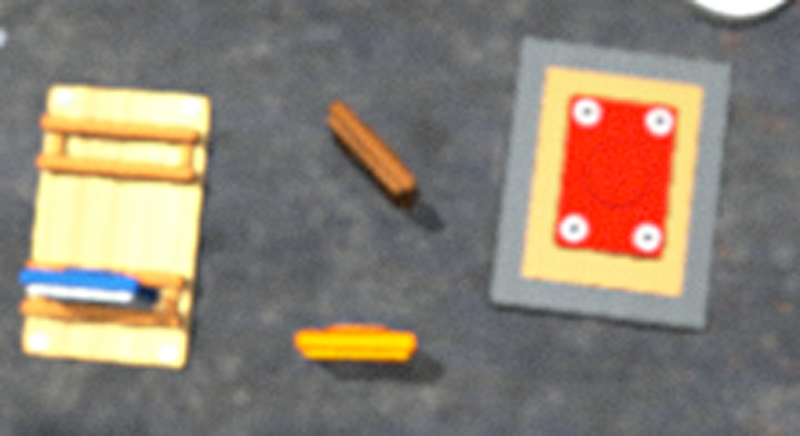

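The red cover is centred on the sheet at (617,177), and the blue one still stands in its slot at (85,287). The brown and orange look-alikes haven't moved. Handing in.

```bash
python3 -c "
from h import *
print(ctrl.finish_job())"
```

```text
the job is handed in; nothing more can be done
None
```

The red cover is lying flat on the abrasive sheet, red side up, and the job is handed in. No verdict was reported. I gripped the cover by its side edges in the rear slot and brought its lower edge down to the sheet. I leaned it about 30° toward the robot with the edge still touching, then let it go.

- **Position:** the last top picture puts the cover's centre at (557.4, -16.3) mm, against (556.8, -16.2) mm for the sheet. The long sides agree to within about 0.2°.
- **Blue cover and look-alikes:** by eye, the blue cover still stands in its slot, and the brown and orange look-alikes look untouched. I did not re-measure the blue cover's position.
- **Robot:** the gripper is open and clear of everything. About 11 s of the 35 s were used.
- **Failed or disagreed:**
    - One re-measurement of the sheet failed because the arm hid it. A wrist-camera check then agreed with the first measurement to about 1 mm.
    - The lower edge touched the sheet 1–2 mm lower than I had computed.

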